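Tip the classroom solids back into their tub and seal it

TASK

Tidy up the small wooden solids: carry the metal scoop tray level to the open storage tub, tip all five solids out over its open edge into the tub, and then set the empty tray flat on the table again. After that swing the tub's lid shut and press its three raised edge sections (front, left and right) down one by one until each is fully home. Leave the other things on the table where they are.

Things in the scene. Friction and masses are not known exactly. Their poses are not given: they have to be found in the camera images.
- tray: aluminium scoop tray, 125 long (its x) by 136 wide (its y), floor 4 thick, lips up to 24 high on three sides, open at its +x edge; 200 g, polished, the solids begin to slide at about 20 degrees of tilt. A flat black handle bar runs along its y above the rear (-x) end. Origin: centre of the underside; z up. It starts with its +x edge turned roughly towards the tub
- tray_lip (a point): middle of the tray's open edge, top of the floor: 62.5 ahead of the tray's origin along x, 4 up
- tray_handle (a point): centre of the handle bar: 75 behind the tray's origin along x, 55 up. The bar is 10 thick (tray x), 100 long (tray y), 24 tall (43 to 67 above the underside), on two 8 mm posts at its ends; graspable from above with the fingers in front of and behind it
- cube: 24 mm cube; lies loose on the tray, plain light wood, about 14 g; origin: centre of the face it starts on
- cylinder: cylinder 28 across, 26 high; lies loose on the tray, plain light wood, about 14 g; origin: centre of the face it starts on
- hexprism: six-sided prism 30 across, 24 high; lies loose on the tray, plain light wood, about 14 g; origin: centre of the face it starts on
- frustum: cone with its point cut off, 30 across the foot, 14 across the top, 26 high; lies loose on the tray, plain light wood, about 14 g; origin: centre of the face it starts on
- slab: block 30 by 22 by 16; lies loose on the tray, plain light wood, about 14 g; origin: centre of the face it starts on
- tub: white rectangular tub held fast on a rubber foot, outer 160 (its x) by 190 (its y), 90 high, walls and floor 4 thick. Origin: centre of the underside. The lid hinges on its +x side; -x is the front, which faces the tray's side
- tub_mouth (a point): centre of the tub's mouth, at rim height (90)
- lid (a joint): lid hinge angle in rad: 0 shut (lying on the rim), 1.57 upright, 1.9 its backward stop; starts open, leaning back past upright (1.68 to 1.86). The axis runs along the tub's y, 84 from the tub's origin along +x and 91 up. The lid is 171 long from the axis, 190 wide, 8 thick, 120 g. The hinge is stiff: it holds the lid within about 20 degrees of upright; pushed forward beyond that (below about 1.15) the lid sinks shut by itself in 2 to 3 s
- lid_centre (a point): centre of the lid's outer face (the top when shut): 87.5 from the hinge axis
- seal_front (a joint): how far the front edge section of the lid is pressed down, m: 0 raised, 0.006 fully home (flush with the lid's edge). Sections keep the place they are pressed to; about 6 N moves them
- seal_left (a joint): the same for the section along the lid's edge on the tub's +y side
- seal_right (a joint): the same for the section along the lid's edge on the tub's -y side
- seal_front_top (a point): centre of the top of the front section: white bar 120 (tub y) by 16; with the lid shut its top is 105.5 above the table when raised, 99.5 when home
- seal_left_top (a point): centre of the top of the left section (tub +y side): white bar 100 (tub x) by 16, same heights
- seal_right_top (a point): centre of the top of the right section (tub -y side), same bar and heights
- cup: white paper cup 76 across, 92 high; bystander, loose, not to be moved; origin: centre of its underside
- big_cone: grey demonstration cone 60 across, 85 high; bystander, loose, not to be moved; origin: centre of its underside
- big_cylinder: grey demonstration cylinder 66 across, 85 high; bystander, loose, not to be moved; origin: centre of its underside
- butter: wrapped pack 65 by 100 by 35; bystander, loose, not to be moved; origin: centre of its underside
- spoon: wooden spoon lying flat; bystander, loose, not to be moved
- shaker: white bottle with blue cap, 60 across, 150 high; bystander, loose, not to be moved; origin: centre of its underside
Things that resemble listed ones, but are neither listed nor needed, are in the scene too. Leave any blue look-alike of the cube alone.

How it is judged (in metres and radians):
On the way, in this order (a step that is already met when the one before it is completed fails the run):
1. the tray is tipped over the tub, its open edge over the mouth (angle between tray's own z axis and vertical above 0.3 rad and horizontal distance between tray_lip and tub_mouth below 0.12 m), for 0.1 s.
2. all five solids are in the tub (x of cube in the frame of tub between -0.078 and 0.078 m and y of cube in the frame of tub between -0.093 and 0.093 m and z of cube in the frame of tub between -0.005 and 0.08 m and x of cylinder in the frame of tub between -0.078 and 0.078 m and y of cylinder in the frame of tub between -0.093 and 0.093 m and z of cylinder in the frame of tub between -0.005 and 0.08 m and x of hexprism in the frame of tub between -0.078 and 0.078 m and y of hexprism in the frame of tub between -0.093 and 0.093 m and z of hexprism in the frame of tub between -0.005 and 0.08 m and x of frustum in the frame of tub between -0.078 and 0.078 m and y of frustum in the frame of tub between -0.093 and 0.093 m and z of frustum in the frame of tub between -0.005 and 0.08 m and x of slab in the frame of tub between -0.078 and 0.078 m and y of slab in the frame of tub between -0.093 and 0.093 m and z of slab in the frame of tub between -0.005 and 0.08 m), for 0.2 s.
3. the tray is set down flat on the table (angle between tray's own z axis and vertical below 0.08 rad and height (world z) of tray below 0.008 m), for 0.2 s.
4. the lid is shut (value of joint lid below 0.03 rad), for 0.2 s.
At the end, for the whole second after the job is handed in: All five solids are inside the tub, the tray lies flat on the table (within 0.08 rad, at most 8 mm up) at rest, the lid is shut (within 0.03 rad) and its front, left and right sections are each pressed down at least 4.8 of their 6 mm (all of step 2 and all of step 3 and linear speed of tray below 0.02 m/s and value of joint lid below 0.03 rad and value of joint each of seal_front, seal_left, seal_right above 0.0048 m); the robot touches nothing.
It fails at once if a bystander (cup, cone, cylinder, butter, spoon, shaker) is moved more than 4 cm (distance of any of cup, big_cone, big_cylinder, butter, spoon, shaker from where it was at the start of the episode above 0.04 m).
It also fails if it takes over 72 s, if anything falls off the work surface, if the arm or the gripper's body presses on something with over 40 N, if the wrist force passes 120 N, or if a joint passes its speed limit or range.

ROBOT

A 6-joint arm with a two-finger parallel gripper is mounted at the origin on the work surface. World frame = base frame: x ahead of the robot, y to its left, z up, the work surface at z = 0. Lengths are in mm, angles in rad, forces in N, time in s.
With the tool pointing down it reaches from about 350 to 775 mm from the base axis. Payload 5.5 kg.
Tool frame: the origin (TCP) lies on the centre line of the jaws, within the pads' length; the fingertips stand 22 mm ahead of it and the grasp point (between the pads) lies 3 mm ahead of it (r.tips_ahead is the distance from the TCP to the fingertips, in mm); z points along the fingers, y is the direction in which the jaws open and shut (so a half turn about z gives the same grasp; the last joint's range is limited). The gripper opens to 85 mm and grips with 20 to 120 N. Pads are 22 mm wide; open, the fingers measure 114 mm over their backs; the gripper's body (76 mm by 85 mm) begins 54 mm behind the grasp point. The pads swing forward as they close: fully open they stand 13 mm farther back than shut.
Start: joints at [-1.269, 0.313, 0.046, 1.304, 0, 1.431], TCP at [245.852, -519.833, 253.323] pointing down, gripper open.
Joint ranges: [-2.76, 2.76], [-0.86, 1.69], [-1.03, 1.26], [-2.2, 2.34], [-1.47, 1.5], [-3.14, 3.14]. Speed limits (rad/s): [2.57, 2.57, 3.14, 3.14, 3.14, 3.14].

INTERFACE

Orientations are given as [roll, pitch, yaw] about the fixed x, y, z axes, in that order (R = Rz(yaw) Ry(pitch) Rx(roll)).
In Python, from bench import r, grab_frame, models gives the robot as it stands.
- The arm moves only by the tool step_arm, never from a script. Its argument "increments" is a list of rows, each a list of 3 entries, a list of its own where there are three numbers: the gripper command: -1 is fully open, 1 is shut, values between are in proportion, then the shift along the tool's x, y, z in mm, then the turn, a rotation vector about the tool's x, y, z in degrees. In form: [[fingers, [tx, ty, tz], [ax, ay, az]], ...]. A call has 1 to 20 rows; each row shifts and turns the commanded pose from where the row before left it, along the tool's axes as they then stand; what a row does not reach is not made up. A row lasts 1/12 s, in which the tool goes at most 41.7 mm and 7.16 degrees, less where a joint would pass 70% of its speed; a pose out of reach is approached as far as the arm can. A call is refused whole if a number of a shift passes 41.7 or a number of a turn 7.16, either way. A call with a gripper value outside its range is refused whole. The fingers move at their own pace and stop on an object; the grip force is fixed at half the most. Time passes only in rows, so rows that do not move let the fingers close. It gives the time, the measured TCP pose, the force and the opening at its end, in the units of the state.
- r.read_state(): the state, without advancing time (a new reading comes with each control period).
- grab_frame(name): name is "scene" or "top" or "wrist"; returns a dict with "frame" (384x512x3 uint8, red, green, blue), "z_map" (384x512 float32, mm along the optical axis (not along the pixel's ray), 0 where there is no reading), "fov_y" (degrees; the focal length in pixels is half the picture's height over the tangent of half this angle, whatever the lens; pixels are square), "cx", "cy" (the principal point, pixels), "R" (3x3) and "t" (3): a world point X has camera coordinates R X + t; the wrist camera has in their place "T_tool_cam" (4x4, takes a point from camera to tool coordinates, whose origin is the TCP and whose axes are the flange's). Camera axes: x right, y down, z forward; pixel columns grow to the right and rows downward; lengths in mm; the calibration is good to about 2 mm. A picture is of the moment at which its call begins: read the wrist's pose just before it.
- r.hand_in(): hands the job in, once; it reports no verdict.
Trained networks look in the newest picture that a camera, given by its name, has taken for a name from the list of things; names that differ only in an ending like _2 or _b are one class to them, and where a whole thing is asked for, a point or a joint stands for the part that bears it (a point fixed in the world has none). Each returns a list of dicts, best first, with "p" (0 to 1); they miss things now and then, are a little off and sometimes report something else, mostly with a low value. They report only what shows in the picture. A call takes as long as a camera call. They do not tell look-alikes from the thing itself.
- models.recognise(camera, target): "location" ([x, y, z] in mm, in world coordinates, good to about 4 mm: the middle of the surface that is visible of it).
- models.silhouettes(camera, target): "mask" (384x512 bool, what is visible of it).
- models.tip_of(camera, target): "location" ([x, y, z] in mm, in world coordinates, good to about 4 mm: a listed point, or the origin of a listed thing).
The state is a dict: "t": time; "joint_positions": joint angles; "joint_velocities": joint speeds; "effort": joint torques, N m; "eef_pos": TCP position; "tool_rot": TCP orientation; "contact_force": force on the tool from outside, world axes, zero at the start; "wrist_torque": the same for the moment, N m; "finger_gap": finger opening in mm.
Only numpy, scipy, OpenCV 4.12 (cv2) and the standard library are available. Lean on these libraries where they do the work, as an engineer would, in place of code of your own. Each camera call takes 0.05 s, during which the arm holds its last target. There are 200 camera calls.

## Working session

There is one attempt and no reset: what is moved stays moved. The work goes in short steps, Python scripts to look and compute and a tool call to move; the robot and the scene stay as the last step left them, time stands still between calls to the robot, and variables do not carry over. Pictures are saved under pics/ and viewed, about 8 in all and at most 12, crops included, and the job is handed in when it is done.

Besides the shell and the picture viewer there is one more tool, called after "Call:" by a JSON object that holds its "name" and its "arguments", one argument or row to a line. step_arm: Moves the arm, as the interface text tells. Its arguments: {"type":"object","properties":{"increments":{"type":"array","items":{"type":"array"}}},"required":["increments"]}

```bash
mkdir -p pics; cat > h.py <<'E'
import numpy as np, cv2
from bench import r, grab_frame, models
from scipy.spatial.transform import Rotation as Ro
def st():
    s=r.read_state(); print('t',round(s['t'],2),'p',np.round(s['eef_pos'],1),'rpy',np.round(s['tool_rot'],3),'F',np.round(s['contact_force'],1),'gap',round(s['finger_gap'],1)); return s
def cloud(f):
    z=f['z_map'];h,w=z.shape;fo=h/2/np.tan(np.radians(f['fov_y'])/2)
    v,u=np.mgrid[:h,:w];P=np.stack([(u-f['cx'])/fo*z,(v-f['cy'])/fo*z,z],-1)
    return (P-f['t'])@np.array(f['R'])
E
cat > a.py <<'E'
from h import *
s=st();print(s['joint_positions'])
for c in ['top','scene']:
    f=grab_frame(c);cv2.imwrite(f'pics/{c}0.png',f['frame'][...,::-1])
    np.savez(f'{c}0.npz',**f)
    for n in ['tray','tray_lip','tray_handle','tub','tub_mouth','lid_centre','cube','cylinder','hexprism','frustum','slab','cup','big_cone','big_cylinder','butter','spoon','shaker']:
        try: print(c,n,[(np.round(d['location']).astype(int).tolist(),round(d['p'],2)) for d in models.tip_of(c,n)[:3]])
        except Exception as e: print(n,e)
print(st()['t'])
E
python3 a.py
```

```text
t 0.0 p [ 245.7 -519.3  252.4] rpy [-3.14  -0.     0.442] F [-0.5  0.3  0.5] gap 85.3
[-1.26859268e+00  3.13959491e-01  4.49778155e-02  1.30358612e+00
 -9.23315954e-06  1.43124556e+00]
top tray [([393, 303, 2], 0.69), ([488, -241, 0], 0.59)]
top tray_lip []
top tray_handle [([473, -317, 56], 0.92)]
top tub [([545, 109, 2], 0.76)]
top tub_mouth [([548, 114, 90], 0.98)]
top lid_centre [([472, -319, 54], 0.68), ([536, 250, 242], 0.37)]
top cube [([366, -341, 2], 0.68), ([621, -224, 0], 0.67), ([364, -250, 3], 0.63)]
top cylinder [([524, -278, 6], 0.54)]
top hexprism [([439, -269, 7], 0.53)]
top frustum [([517, -235, 0], 0.43)]
top slab [([483, -273, 6], 0.57), ([539, 222, 175], 0.26)]
top cup [([359, -75, 1], 0.61)]
top big_cone [([747, -19, -2], 0.82)]
top big_cylinder [([752, -149, 1], 0.82), ([522, -279, 2], 0.71)]
top butter [([395, 303, 2], 0.92), ([467, -229, 2], 0.54)]
top spoon [([717, -293, -4], 0.81)]
top shaker [([737, 211, 2], 0.82)]
scene tray [([490, -246, 1], 0.92)]
scene tray_lip [([498, -188, 4], 0.68)]
scene tray_handle [([476, -318, 57], 0.56)]
scene tub []
scene tub_mouth [([542, 109, 94], 0.88)]
scene lid_centre [([535, 220, 177], 0.74)]
scene cube [([362, -343, -2], 0.74), ([362, -251, 6], 0.61), ([500, -115, -2], 0.6)]
scene cylinder [([529, -283, 5], 0.57), ([483, -273, 3], 0.22)]
scene hexprism [([439, -272, 7], 0.44)]
scene frustum [([511, -239, 8], 0.53)]
scene slab [([468, -228, -1], 0.66), ([481, -275, -1], 0.5)]
scene cup [([364, -77, 0], 0.63), ([547, 109, 0], 0.62)]
scene big_cone [([750, -15, 2], 0.58)]
scene big_cylinder [([763, -149, -2], 0.94)]
scene butter [([399, 296, 0], 0.78)]
scene spoon [([716, -293, 1], 0.89)]
scene shaker [([739, 212, 4], 0.84), ([363, -79, 1], 0.36)]
t 1.8 p [ 245.8 -519.8  253.3] rpy [3.142 0.    0.442] F [-0.6  0.3 -0. ] gap 85.9
1.8
```

View pics/top0.png

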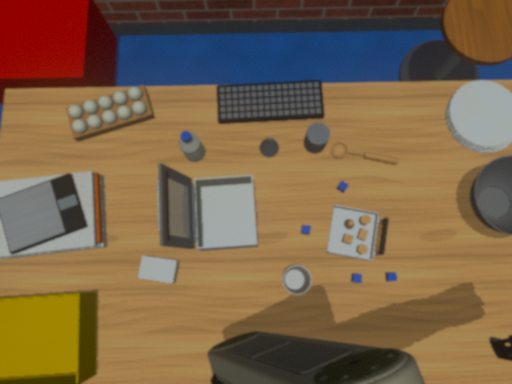

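View pics/scene0.png

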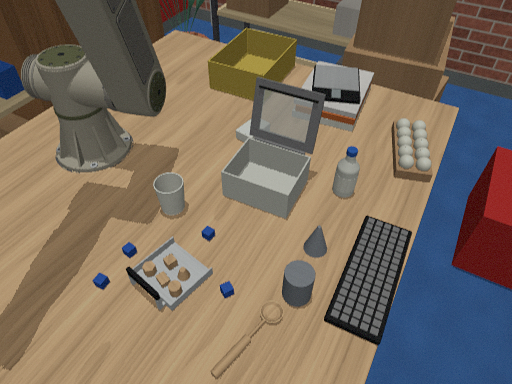

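```bash
cat > b.py <<'E'
from h import *
for c in ['top','scene']:
    f=dict(np.load(c+'0.npz'));P=cloud(f);print(c,'cam',np.round(-f['R'].T@f['t']))
    def rect(m,n):
        q=P[m][:,:2].astype(np.float32)
        if len(q)>5:print(n,len(q),cv2.minAreaRect(q),'med',np.median(P[m],0).round(1))
    z=P[...,2];x=P[...,0];y=P[...,1]
    box=(x>380)&(x<600)&(y>-360)&(y<-150)
    rect(box&(z>58)&(z<75),'handle')
    rect(box&(z>20)&(z<26),'liprim')
    rect(box&(z>2)&(z<6),'floor')
    b2=(x>440)&(x<650)&(y>0)&(y<260)
    rect(b2&(z>84)&(z<94),'tubrim')
    lid=b2&(z>110)&(y>180)
    q=P[lid]; 
    if len(q)>20:
        m=q.mean(0);u,s,v=np.linalg.svd(q-m,full_matrices=False);print('lid',m,v[2],q.min(0),q.max(0))
E
python3 b.py
```

```text
top cam [ 375.   11. 1148.]
handle 160 ((474.8407897949219, -318.3573303222656), (11.34549617767334, 99.7954330444336), 78.77630615234375) med [ 473.5 -317.3   65. ]
liprim 282 ((487.8625183105469, -251.02635192871094), (135.64422607421875, 137.07618713378906), 77.60906982421875) med [ 476.5 -267.7   23.4]
floor 1186 ((490.2757568359375, -254.97607421875), (209.67825317382812, 219.0404815673828), 89.92931365966797) med [ 492.7 -236.3    3.5]
tubrim 490 ((545.3973999023438, 113.01618957519531), (190.69102478027344, 166.98358154296875), 2.9269509315490723) med [542.8 136.5  89.2]
lid [537.47603409 222.13370844 195.54527713] [-0.05002417  0.96485426 -0.2579803 ] [443.99643995 193.27066601 110.06202453] [635.65937719 249.89601708 259.99570022]
scene cam [ 889. -593.  800.]
handle 230 ((473.4341735839844, -321.19049072265625), (10.77649974822998, 98.73577880859375), 78.74565124511719) med [ 476.6 -322.5   65.2]
liprim 377 ((485.80224609375, -256.00372314453125), (143.4223175048828, 138.2803192138672), 78.52377319335938) med [ 480.1 -264.1   22.8]
floor 1067 ((488.04925537109375, -265.1386413574219), (203.1841278076172, 215.56100463867188), 10.065275192260742) med [ 489.6 -241.1    3.2]
tubrim 604 ((543.1000366210938, 111.00167846679688), (191.8313751220703, 172.51441955566406), 2.9883289337158203) med [544.5 152.5  88. ]
lid [540.42244553 218.10052182 185.6620542 ] [ 0.05328713 -0.96791814  0.2455503 ] [440.4596759  187.81714337 110.02221299] [633.22862329 248.3513278  256.22982779]
```

The top view shows the tray at about (352,233) with its handle at (383,236). The tub is at (226,213) with its lid open at (176,206), and four blue look-alike cubes lie outside the tray. The scene view agrees: the five wooden solids are on the tray at (165,275). Depth gives the handle at (474,-320), tray heading 78.7°, tub centre (544,112) and tub x-axis about 93°.

```bash
cat >> h.py <<'E'
import json
def plan(wps,g,start=None):
    """wps: list of (pos, yaw_deg, tilt_deg, nrows); tool-down yaw then turn tilt about tool x. prints rows"""
    s=r.read_state(); p,R=(np.array(s['eef_pos']),Ro.from_euler('xyz',s['tool_rot'])) if start is None else start
    rows=[]
    for P,yaw,tilt,n in wps:
        Rt=Ro.from_euler('xyz',[np.pi,0,np.radians(yaw)])*Ro.from_euler('x',tilt,degrees=True)
        rv=(R.inv()*Rt).as_rotvec(); p0,R0=p,R
        for k in range(1,n+1):
            pk=p0+(np.array(P)-p0)*k/n; Rk=R0*Ro.from_rotvec(rv*k/n)
            d=np.round(R.inv().apply(pk-p),1); a=np.round((R.inv()*Rk).as_rotvec(degrees=True),2)
            rows.append([g,d.tolist(),a.tolist()]); p=p+R.apply(d); R=R*Ro.from_rotvec(a,degrees=True)
    print(len(rows),json.dumps(rows).replace(' ',''));print('end',p.round(1),R.as_euler('xyz').round(3)); return p,R
E
python3 - <<'E'
from h import *
plan([((474,-319.5,170),168.7,0,20)],-1)
E
```

```text
20 [[-1,[14.6,-4.2,4.2],[-0.0,0.0,-7.17]],[-1,[15.0,-2.3,4.1],[-0.0,0.0,-7.17]],[-1,[15.2,-0.4,4.2],[-0.0,0.0,-7.17]],[-1,[15.1,1.4,4.2],[-0.0,0.0,-7.17]],[-1,[14.8,3.4,4.1],[-0.0,0.0,-7.17]],[-1,[14.3,5.1,4.2],[-0.0,0.0,-7.17]],[-1,[13.5,6.9,4.2],[-0.0,0.0,-7.16]],[-1,[12.5,8.6,4.1],[-0.0,0.0,-7.17]],[-1,[11.4,10.0,4.2],[-0.0,0.0,-7.17]],[-1,[10.1,11.4,4.2],[-0.0,0.0,-7.17]],[-1,[8.5,12.5,4.1],[-0.0,0.0,-7.17]],[-1,[6.9,13.6,4.2],[-0.0,0.0,-7.17]],[-1,[5.2,14.2,4.2],[-0.0,0.0,-7.17]],[-1,[3.4,14.8,4.1],[-0.0,0.0,-7.17]],[-1,[1.5,15.1,4.2],[-0.0,0.0,-7.17]],[-1,[-0.5,15.2,4.2],[-0.0,0.0,-7.17]],[-1,[-2.3,15.0,4.1],[-0.0,0.0,-7.17]],[-1,[-4.1,14.6,4.2],[-0.0,0.0,-7.17]],[-1,[-6.0,14.0,4.1],[-0.01,0.0,-7.17]],[-1,[-7.6,13.1,4.2],[0.0,0.0,-7.17]]]
end [ 474.  -319.5  170. ] [3.142 0.    2.944]
```

Call:
{"name": "step_arm", "arguments": {
  "increments": [
    [-1, [15, -4, 3], [0, 0, -7]],
    [-1, [15, -2, 3], [0, 0, -7]],
    [-1, [15, 0, 3], [0, 0, -7]],
    [-1, [15, 1, 3], [0, 0, -7]],
    [-1, [15, 3, 3], [0, 0, -7]],
    [-1, [14, 5, 3], [0, 0, -7]],
    [-1, [14, 7, 3], [0, 0, -7]],
    [-1, [13, 9, 3], [0, 0, -7]],
    [-1, [11, 10, 3], [0, 0, -7]],
    [-1, [10, 11, 3], [0, 0, -7]],
    [-1, [9, 13, 3], [0, 0, -7]],
    [-1, [7, 14, 3], [0, 0, -7]],
    [-1, [5, 14, 3], [0, 0, -7]],
    [-1, [3, 15, 3], [0, 0, -7]],
    [-1, [1, 15, 3], [0, 0, -7]],
    [-1, [0, 15, 3], [0, 0, -7]],
    [-1, [-2, 15, 3], [0, 0, -7]],
    [-1, [-4, 15, 3], [0, 0, -7]],
    [-1, [-6, 14, 3], [0, 0, -7]],
    [-1, [-8, 13, 3], [0, 0, -7]]
  ]
}}

```text
t: 3.47
eef_pos: [481.3, -325.1, 193.2]
tool_rot: [-3.141, 0.0, 2.891]
contact_force: [-0.0, 0.2, 0.0]
finger_gap: 85.6
```

```bash
python3 - <<'E'
from h import *
print(st()['joint_positions'])
f=grab_frame('wrist');s=st();f['R']=np.eye(3)
cv2.imwrite('pics/wrist1.png',f['frame'][...,::-1])
T=np.array(f['T_tool_cam']);f2=dict(f);f2['t']=np.zeros(3);P=cloud(f2)
R=Ro.from_euler('xyz',s['tool_rot']).as_matrix()
W=(P@T[:3,:3].T+T[:3,3])@R.T+s['eef_pos']
z=W[...,2];m=(z>61)&(z<70)&(f['z_map']>0)&(abs(W[...,1]+319)<60)&(abs(W[...,0]-474)<80)
print(m.sum(),cv2.minAreaRect(W[m][:,:2].astype(np.float32)))
plan([((474,-319.5,120),168.7,0,4),((474,-319.5,58),168.7,0,5)],-1)
E
```

```text
t 3.47 p [ 481.3 -325.1  193.2] rpy [-3.141  0.     2.891] F [-0.   0.2  0. ] gap 85.6
[-7.32229667e-01  3.47542299e-01 -5.38498928e-02  1.16930525e+00
 -8.12822275e-05 -4.81968147e-01]
t 3.52 p [ 483.  -323.5  192.5] rpy [3.140e+00 1.000e-03 2.899e+00] F [ 1.1  0.2 -1. ] gap 85.4
1042 ((475.1614685058594, -317.47576904296875), (9.957584381103516, 98.64562225341797), 78.92716217041016)
9 [[-1,[2.4,0.4,18.1],[0.02,0.01,-0.65]],[-1,[2.4,0.4,18.2],[0.03,0.01,-0.65]],[-1,[2.4,0.5,18.1],[0.02,0.0,-0.65]],[-1,[2.5,0.5,18.1],[0.02,0.01,-0.65]],[-1,[-0.0,-0.0,12.4],[0.0,0.0,0.0]],[-1,[-0.0,-0.0,12.4],[0.0,0.0,0.0]],[-1,[-0.0,-0.0,12.4],[0.0,0.0,0.0]],[-1,[-0.0,-0.0,12.4],[0.0,0.0,0.0]],[-1,[-0.0,-0.0,12.4],[0.0,0.0,0.0]]]
end [ 474.  -319.5   58. ] [3.142 0.    2.944]
```

Call:
{"name": "step_arm", "arguments": {
  "increments": [
    [-1, [2.4, 1, 18], [0, 0, -0.65]],
    [-1, [2.4, 1, 18], [0, 0, -0.65]],
    [-1, [2.4, 1, 18], [0, 0, -0.5]],
    [-1, [2.4, 1, 18], [0, 0, -0.5]],
    [-1, [0, 0, 0], [0, 0, 0]],
    [-1, [0, 0, 0], [0, 0, 0]]
  ]
}}

```text
t: 4.02
eef_pos: [471.6, -319.1, 120.7]
tool_rot: [3.141, -0.002, 2.924]
contact_force: [0.0, 0.3, 0.7]
finger_gap: 85.3
```

```bash
python3 - <<'E'
from h import *
st();plan([((474.5,-318.5,58),168.8,0,6)],-1)
E
```

```text
t 4.02 p [ 471.6 -319.1  120.7] rpy [ 3.141e+00 -2.000e-03  2.924e+00] F [0.  0.3 0.7] gap 85.3
6 [[-1,[-0.5,0.2,10.5],[0.01,-0.02,-0.21]],[-1,[-0.4,0.2,10.4],[0.01,-0.02,-0.21]],[-1,[-0.5,0.2,10.5],[0.01,-0.02,-0.21]],[-1,[-0.5,0.2,10.4],[0.01,-0.02,-0.21]],[-1,[-0.4,0.2,10.5],[0.01,-0.02,-0.21]],[-1,[-0.5,0.1,10.4],[0.01,-0.01,-0.22]]]
end [ 474.5 -318.6   58. ] [ 3.142 -0.     2.946]
```

Call:
{"name": "step_arm", "arguments": {
  "increments": [
    [-1, [-0.5, 0.2, 10.5], [0, 0, -0.2]],
    [-1, [-0.5, 0.2, 10.5], [0, 0, -0.2]],
    [-1, [-0.5, 0.2, 10.5], [0, 0, -0.2]],
    [-1, [-0.5, 0.2, 10.5], [0, 0, -0.2]],
    [-1, [-0.5, 0.2, 10.5], [0, 0, -0.2]],
    [-1, [-0.5, 0.2, 10.0], [0, 0, -0.2]],
    [-1, [0, 0, 0], [0, 0, 0]],
    [1, [0, 0, 0], [0, 0, 0]],
    [1, [0, 0, 0], [0, 0, 0]],
    [1, [0, 0, 0], [0, 0, 0]],
    [1, [0, 0, 0], [0, 0, 0]],
    [1, [0, 0, 0], [0, 0, 0]],
    [1, [0, 0, 0], [0, 0, 0]],
    [1, [0, 0, 0], [0, 0, 0]],
    [1, [0, 0, 0], [0, 0, 0]],
    [1, [0, 0, 0], [0, 0, 0]]
  ]
}}

```text
t: 5.35
eef_pos: [475.9, -319.4, 59.4]
tool_rot: [-3.141, 0.001, 2.946]
contact_force: [-0.9, 0.3, 4.1]
finger_gap: 9.0
```

Call:
{"name": "step_arm", "arguments": {
  "increments": [
    [1, [0, 0, -3], [0, 0, 0]],
    [1, [0, 0, -6], [0, 0, 0]],
    [1, [0, 0, -10], [0, 0, 0]],
    [1, [0, 0, -14], [0, 0, 0]],
    [1, [0, 0, -16], [0, 0, 0]],
    [1, [0, 0, -16], [0, 0, 0]],
    [1, [0, 0, -16], [0, 0, 0]],
    [1, [0, 0, -16], [0, 0, 0]],
    [1, [0, 0, -14], [0, 0, 0]],
    [1, [0, 0, -10], [0, 0, 0]],
    [1, [0, 0, -6], [0, 0, 0]],
    [1, [0, 0, -3], [0, 0, 0]],
    [1, [0, 0, 0], [0, 0, 0]]
  ]
}}

```text
t: 6.43
eef_pos: [475.7, -319.0, 189.3]
tool_rot: [-3.141, 0.001, 2.946]
contact_force: [0.4, -0.5, -3.1]
finger_gap: 9.1
```

```bash
python3 - <<'E'
from h import *
st();f=grab_frame('scene');cv2.imwrite('pics/scene1.png',f['frame'][...,::-1])
tc=np.array([544,112.]);a=np.radians(93);ux=np.array([np.cos(a),np.sin(a)])
lip=tc-ux*45; H=lip-ux*137.5
print('handle target before tilt',H, 'lip',lip)
n=20;s=r.read_state();p0=np.array(s['eef_pos'])
plan([((H[0],H[1],p0[2]),183,0,n)],1)
E
```

```text
t 6.43 p [ 475.7 -319.   189.3] rpy [-3.141e+00  1.000e-03  2.946e+00] F [ 0.4 -0.5 -3.1] gap 9.1
handle target before tilt [553.55131201 -70.24989009] lip [546.35511803  67.06167094]
20 [[1,[-1.4,13.0,0.0],[0.0,-0.0,-0.71]],[1,[-1.6,12.9,0.0],[0.0,-0.0,-0.71]],[1,[-1.7,12.9,0.0],[0.0,-0.0,-0.71]],[1,[-1.9,12.9,0.0],[0.0,-0.0,-0.71]],[1,[-2.1,12.8,0.0],[0.0,-0.01,-0.71]],[1,[-2.2,12.9,0.0],[0.0,0.0,-0.71]],[1,[-2.4,12.8,0.0],[0.0,0.0,-0.71]],[1,[-2.5,12.8,0.0],[0.0,0.0,-0.71]],[1,[-2.7,12.7,0.0],[0.0,0.0,-0.7]],[1,[-2.9,12.7,0.0],[0.01,-0.0,-0.71]],[1,[-3.0,12.7,0.0],[-0.0,-0.0,-0.71]],[1,[-3.2,12.6,0.0],[-0.0,-0.0,-0.71]],[1,[-3.3,12.6,0.0],[-0.0,-0.0,-0.71]],[1,[-3.5,12.6,0.0],[-0.0,-0.01,-0.71]],[1,[-3.6,12.5,0.0],[-0.0,0.0,-0.71]],[1,[-3.8,12.5,0.0],[-0.0,0.0,-0.71]],[1,[-3.9,12.4,0.0],[-0.0,0.0,-0.71]],[1,[-4.1,12.4,0.0],[-0.0,0.0,-0.71]],[1,[-4.3,12.3,0.0],[0.0,-0.0,-0.71]],[1,[-4.4,12.2,0.0],[0.0,-0.0,-0.71]]]
end [553.6 -70.3 188.5] [ 3.142 -0.    -3.089]
```

View pics/scene1.png

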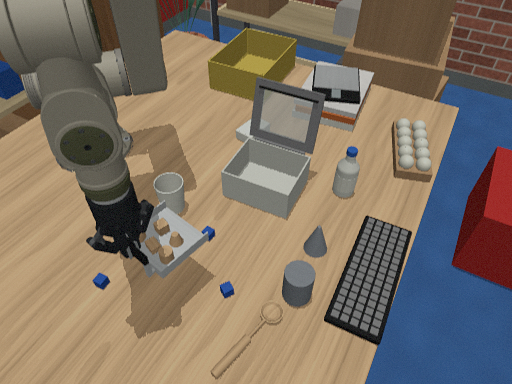

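The picture shows the tray held level at (172,240) with its solids still on it and nothing else disturbed.

Call:
{"name": "step_arm", "arguments": {
  "increments": [
    [1, [-0.5, 4, 0], [0, 0, -0.3]],
    [1, [-1, 8, 0], [0, 0, -0.5]],
    [1, [-1.5, 12, 0], [0, 0, -0.7]],
    [1, [-2, 14.6, 0], [0, 0, -0.8]],
    [1, [-2.2, 14.6, 0], [0, 0, -0.8]],
    [1, [-2.5, 14.6, 0], [0, 0, -0.8]],
    [1, [-2.5, 14.6, 0], [0, 0, -0.8]],
    [1, [-3, 14.6, 0], [0, 0, -0.8]],
    [1, [-3, 14.6, 0], [0, 0, -0.8]],
    [1, [-3, 14.6, 0], [0, 0, -0.8]],
    [1, [-3.5, 14.6, 0], [0, 0, -0.8]],
    [1, [-3.5, 14.6, 0], [0, 0, -0.8]],
    [1, [-4, 14.6, 0], [0, 0, -0.8]],
    [1, [-4, 14.6, 0], [0, 0, -0.8]],
    [1, [-4, 14.6, 0], [0, 0, -0.8]],
    [1, [-4.5, 14.6, 0], [0, 0, -0.8]],
    [1, [-4.5, 14.6, 0], [0, 0, -0.8]],
    [1, [-4, 12, 0], [0, 0, -0.7]],
    [1, [-3, 8, 0], [0, 0, -0.5]],
    [1, [-1.5, 4, 0], [0, 0, -0.3]]
  ]
}}

```text
t: 8.15
eef_pos: [552.9, -69.2, 188.8]
tool_rot: [3.141, 0.0, -3.086]
contact_force: [-0.0, -0.7, -2.3]
finger_gap: 9.2
```

```bash
cat > tip.py <<'E'
from h import *
import sys
def lipplan(lipxyz,yaw,tilts,start=None):
    """rotate tray so lip goes to lipxyz; tilts: (tilt,n)"""
    wps=[]
    for (L,tilt) in zip(lipxyz,tilts):
        Rt=Ro.from_euler('xyz',[np.pi,0,np.radians(yaw)])*Ro.from_euler('x',tilt,degrees=True)
        wps.append((np.array(L)-Rt.apply([0,137.5,55.4]),yaw,tilt,1))
    return plan(wps,1,start)
E
python3 - <<'E'
from tip import *
s=st();print(s['joint_positions'])
p=np.array(s['eef_pos']);R=Ro.from_euler('xyz',s['tool_rot']);print('lip',p+R.apply([0,137.5,55.4]))
l0=p+R.apply([0,137.5,55.4]);l1=np.array([545.5,80,102]);n=20
T=[2.2*k for k in range(1,n+1)]
lipplan([l0+(l1-l0)*k/n for k in range(1,n+1)],183,T)
E
```

```text
t 8.15 p [552.9 -69.2 188.8] rpy [ 3.141  0.    -3.086] F [-0.  -0.7 -2.3] gap 9.2
[-2.68752388e-01  3.05628906e-01 -1.24420140e-01  1.14076210e+00
  1.31179469e-04 -3.24252158e-01]
lip [545.23258103  68.04623099 133.39988433]
20 [[1,[0.4,2.8,-3.7],[2.21,0.01,0.18]],[1,[-0.1,2.9,-3.7],[2.2,-0.0,0.0]],[1,[-0.0,3.0,-3.7],[2.2,-0.0,0.0]],[1,[-0.1,3.0,-3.7],[2.2,-0.0,0.0]],[1,[-0.0,3.0,-3.8],[2.2,-0.0,0.0]],[1,[-0.0,3.1,-3.8],[2.2,-0.0,0.0]],[1,[-0.1,3.2,-3.9],[2.2,-0.0,0.0]],[1,[-0.0,3.2,-3.9],[2.2,-0.0,0.0]],[1,[-0.1,3.3,-3.9],[2.2,-0.0,0.0]],[1,[-0.0,3.3,-3.9],[2.2,-0.0,0.0]],[1,[-0.1,3.4,-4.0],[2.2,-0.0,0.0]],[1,[-0.0,3.4,-4.1],[2.2,-0.0,0.0]],[1,[-0.1,3.4,-4.1],[2.2,-0.0,0.0]],[1,[-0.0,3.6,-4.1],[2.2,-0.0,0.0]],[1,[-0.0,3.5,-4.2],[2.2,-0.0,0.0]],[1,[-0.1,3.6,-4.3],[2.2,-0.0,0.0]],[1,[-0.0,3.6,-4.3],[2.2,-0.0,0.0]],[1,[-0.1,3.7,-4.3],[2.2,-0.0,0.0]],[1,[-0.0,3.6,-4.4],[2.2,-0.0,0.0]],[1,[-0.1,3.8,-4.5],[2.2,-0.0,0.0]]]
end [548.7  19.7 237.3] [-2.374 -0.    -3.089]
```

```bash
python3 - <<'E'
from tip import *
s=r.read_state()
p=np.array(s['eef_pos']);R=Ro.from_euler('xyz',s['tool_rot'])
l0=p+R.apply([0,137.5,55.4]);l1=np.array([545.8,72,102]);n=20
f=lambda k:min(1,k/10)
lipplan([l0+(l1-l0)*f(k) for k in range(1,n+1)],183,[1.5*k for k in range(1,n+1)])
E
```

```text
20 [[1,[0.3,1.9,-0.5],[1.51,0.0,0.18]],[1,[-0.0,2.0,-0.4],[1.5,0.0,-0.0]],[1,[-0.1,2.0,-0.5],[1.5,0.0,-0.0]],[1,[-0.1,2.2,-0.5],[1.5,0.0,-0.0]],[1,[-0.1,2.2,-0.5],[1.5,0.0,-0.0]],[1,[-0.0,2.3,-0.5],[1.5,0.0,-0.0]],[1,[-0.1,2.3,-0.5],[1.5,0.0,-0.0]],[1,[-0.1,2.5,-0.6],[1.5,0.0,-0.0]],[1,[-0.1,2.5,-0.6],[1.5,0.0,-0.0]],[1,[-0.0,2.6,-0.6],[1.5,0.0,-0.0]],[1,[-0.0,1.5,-3.6],[1.5,0.0,-0.0]],[1,[-0.0,1.5,-3.5],[1.5,0.0,-0.0]],[1,[-0.1,1.5,-3.6],[1.5,0.0,-0.0]],[1,[0.0,1.5,-3.6],[1.5,0.0,-0.0]],[1,[0.0,1.5,-3.6],[1.5,0.0,-0.0]],[1,[0.0,1.5,-3.6],[1.5,0.0,-0.0]],[1,[0.0,1.5,-3.6],[1.5,0.0,-0.0]],[1,[0.0,1.5,-3.5],[1.5,0.0,-0.0]],[1,[0.0,1.5,-3.6],[1.5,0.0,-0.0]],[1,[0.0,1.5,-3.6],[1.5,0.0,-0.0]]]
end [550.6 -19.3 218.7] [-2.618  0.    -3.089]
```

Call:
{"name": "step_arm", "arguments": {
  "increments": [
    [1, [0, 2, -0.5], [1.5, 0, 0.2]],
    [1, [0, 2, -0.5], [1.5, 0, 0]],
    [1, [0, 2, -0.5], [1.5, 0, 0]],
    [1, [0, 2.2, -0.5], [1.5, 0, 0]],
    [1, [0, 2.2, -0.5], [1.5, 0, 0]],
    [1, [0, 2.3, -0.5], [1.5, 0, 0]],
    [1, [0, 2.3, -0.5], [1.5, 0, 0]],
    [1, [0, 2.5, -0.6], [1.5, 0, 0]],
    [1, [0, 2.5, -0.6], [1.5, 0, 0]],
    [1, [0, 2.6, -0.6], [1.5, 0, 0]],
    [1, [0, 1.5, -3.6], [1.5, 0, 0]],
    [1, [0, 1.5, -3.6], [1.5, 0, 0]],
    [1, [0, 1.5, -3.6], [1.5, 0, 0]],
    [1, [0, 1.5, -3.6], [1.5, 0, 0]],
    [1, [0, 1.5, -3.6], [1.5, 0, 0]],
    [1, [0, 1.5, -3.6], [1.5, 0, 0]],
    [1, [0, 1.5, -3.6], [1.5, 0, 0]],
    [1, [0, 1.5, -3.6], [1.5, 0, 0]],
    [1, [0, 1.5, -3.6], [1.5, 0, 0]],
    [1, [0, 1.5, -3.6], [1.5, 0, 0]]
  ]
}}

```text
t: 9.82
eef_pos: [550.1, -21.2, 219.3]
tool_rot: [-2.616, 0.001, -3.093]
contact_force: [-0.2, -0.9, -1.6]
finger_gap: 9.0
```

```bash
python3 - <<'E'
from tip import *
s=st();print(s['joint_positions'])
f=grab_frame('scene');cv2.imwrite('pics/scene2.png',cv2.resize(f['frame'][80:280,150:400,::-1],None,fx=3,fy=3)[:600,:800])
p=np.array(s['eef_pos']);R=Ro.from_euler('xyz',s['tool_rot'])
l0=p+R.apply([0,137.5,55.4]);print(l0);n=12
lipplan([l0]*n,183,[30+1.5*k for k in range(1,n+1)])
E
```

```text
t 9.82 p [550.1 -21.2 219.3] rpy [-2.616e+00  1.000e-03 -3.093e+00] F [-0.2 -0.9 -1.6] gap 9.0
[ 0.06985569  0.31018595 -0.13574823  1.1364567  -0.52531656  0.02514043]
[545.83469852  69.89572502 102.44220341]
12 [[1,[-0.5,0.6,-3.0],[1.37,-0.07,-0.17]],[1,[-0.0,1.4,-3.6],[1.5,0.0,0.0]],[1,[-0.0,1.5,-3.5],[1.5,0.0,0.0]],[1,[-0.0,1.5,-3.6],[1.5,0.0,0.0]],[1,[-0.0,1.5,-3.6],[1.5,0.0,0.0]],[1,[-0.0,1.5,-3.6],[1.5,0.0,0.0]],[1,[-0.0,1.5,-3.6],[1.5,0.0,0.0]],[1,[-0.0,1.5,-3.5],[1.5,0.0,0.0]],[1,[-0.0,1.5,-3.6],[1.5,0.0,0.0]],[1,[-0.0,1.5,-3.6],[1.5,0.01,0.0]],[1,[-0.0,1.5,-3.6],[1.5,-0.0,0.0]],[1,[-0.0,1.5,-3.6],[1.5,-0.0,0.0]]]
end [548.5  19.1 241.7] [-2.304 -0.    -3.089]
```

View pics/scene2.png

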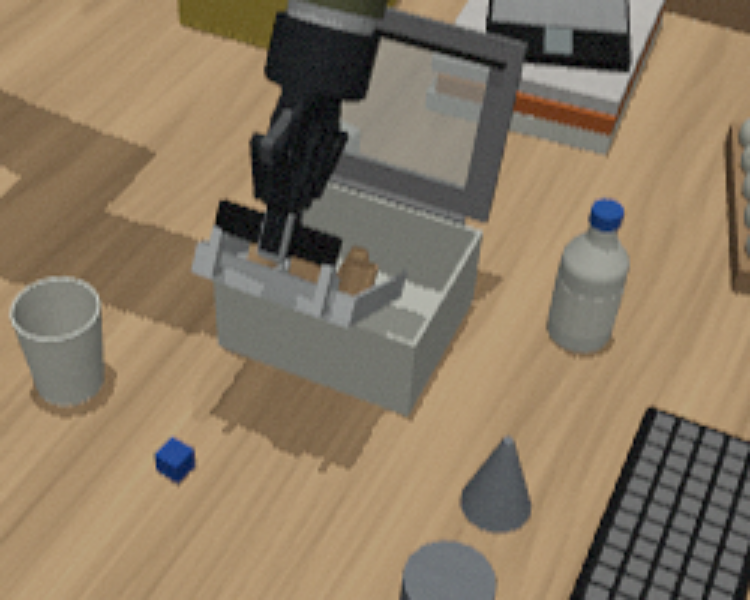

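The tray's lip is over the mouth, and the solids are starting to slide at (330,270). I'll tip further.

Call:
{"name": "step_arm", "arguments": {
  "increments": [
    [1, [0, 1.5, -3.6], [1.5, 0, 0]],
    [1, [0, 1.5, -3.6], [1.5, 0, 0]],
    [1, [0, 1.5, -3.6], [1.5, 0, 0]],
    [1, [0, 1.5, -3.6], [1.5, 0, 0]],
    [1, [0, 1.5, -3.6], [1.5, 0, 0]],
    [1, [0, 1.5, -3.6], [1.5, 0, 0]],
    [1, [0, 1.5, -3.6], [1.5, 0, 0]],
    [1, [0, 1.5, -3.6], [1.5, 0, 0]],
    [1, [0, 1.5, -3.6], [1.5, 0, 0]],
    [1, [0, 1.5, -3.6], [1.5, 0, 0]],
    [1, [0, 0, 0], [0, 0, 0]],
    [1, [0, 0, 0], [0, 0, 0]],
    [1, [0, 0, 0], [0, 0, 0]],
    [1, [0, 0, 0], [0, 0, 0]]
  ]
}}

```text
t: 11.03
eef_pos: [548.6, 12.2, 239.0]
tool_rot: [-2.356, 0.0, -3.093]
contact_force: [0.2, -0.7, -1.8]
finger_gap: 8.9
```

```bash
python3 - <<'E'
from tip import *
s=st();print(s['joint_positions'])
f=grab_frame('scene');g=grab_frame('top');w=grab_frame('wrist')
a=cv2.resize(f['frame'][110:240,200:330],(400,400));b=cv2.resize(w['frame'],(400,300))
c=cv2.resize(g['frame'][150:270,140:280],(400,343))
o=np.zeros((600,800,3),np.uint8);o[:400,:400]=a;o[:300,400:]=b;o[300:600,400:]=c[:300]
cv2.imwrite('pics/m3.png',o[...,::-1])
p=np.array(s['eef_pos']);R=Ro.from_euler('xyz',s['tool_rot']);print(p+R.apply([0,137.5,55.4]))
E
```

```text
t 11.03 p [548.6  12.2 239. ] rpy [-2.356  0.    -3.093] F [ 0.2 -0.7 -1.8] gap 8.9
[ 0.23043571  0.40980063 -0.05740072  1.28186956 -0.76900779  0.25420251]
[545.852337    70.16777144 102.56195354]
```

View pics/m3.png

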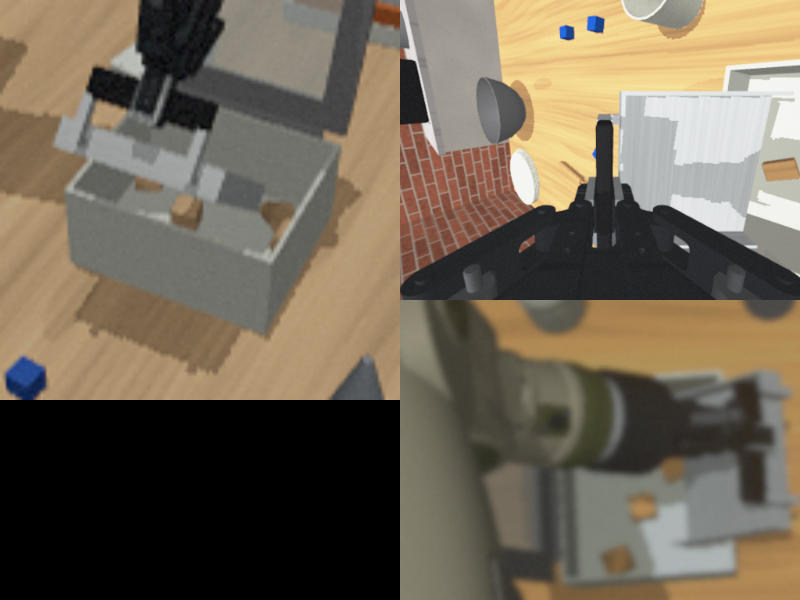

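The wrist view (top right) shows an empty tray. The scene and top views show solids inside the tub and none outside it. I'll level the tray and return it.

```bash
python3 - <<'E'
from tip import *
e=plan([((552.9,-75,200),183,0,12)],1)
plan([((475.5,-319,190),168.8,0,14),((475.5,-319,75),168.8,0,6)],1,e)
E
```

```text
12 [[1,[-0.0,-2.8,7.4],[-3.75,-0.0,-0.02]],[1,[-0.0,-3.3,7.3],[-3.75,-0.01,-0.02]],[1,[-0.0,-3.8,7.0],[-3.75,-0.0,-0.02]],[1,[-0.0,-4.2,6.7],[-3.75,-0.01,-0.01]],[1,[-0.0,-4.7,6.5],[-3.75,-0.0,-0.02]],[1,[-0.0,-5.1,6.1],[-3.75,-0.01,-0.02]],[1,[-0.0,-5.4,5.8],[-3.75,-0.0,-0.02]],[1,[-0.0,-5.9,5.4],[-3.75,-0.01,-0.02]],[1,[-0.0,-6.1,5.0],[-3.75,-0.0,-0.02]],[1,[-0.0,-6.5,4.6],[-3.75,-0.01,-0.02]],[1,[0.0,-6.8,4.2],[-3.75,-0.0,-0.02]],[1,[0.0,-7.0,3.7],[-3.75,-0.01,-0.01]]]
end [552.9 -75.  200. ] [ 3.142  0.    -3.089]
20 [[1,[6.4,-17.1,0.7],[0.0,0.0,1.01]],[1,[6.2,-17.2,0.7],[0.0,0.0,1.02]],[1,[5.8,-17.4,0.7],[0.0,0.0,1.01]],[1,[5.5,-17.4,0.8],[0.0,0.0,1.02]],[1,[5.2,-17.5,0.7],[0.0,0.0,1.01]],[1,[4.9,-17.7,0.7],[0.0,0.0,1.01]],[1,[4.6,-17.7,0.7],[0.0,0.0,1.02]],[1,[4.3,-17.8,0.7],[0.0,0.0,1.01]],[1,[3.9,-17.8,0.7],[0.0,0.0,1.02]],[1,[3.7,-17.9,0.7],[0.0,0.0,1.01]],[1,[3.3,-18.0,0.7],[0.0,0.0,1.01]],[1,[3.0,-18.0,0.8],[0.0,0.0,1.02]],[1,[2.7,-18.1,0.7],[0.0,0.0,1.01]],[1,[2.3,-18.2,0.7],[0.0,0.0,1.02]],[1,[0.0,0.0,19.2],[0.0,0.0,-0.0]],[1,[0.0,0.0,19.1],[0.0,0.0,-0.0]],[1,[0.0,0.0,19.2],[0.0,0.0,-0.0]],[1,[0.0,0.0,19.2],[0.0,0.0,-0.0]],[1,[0.0,0.0,19.1],[0.0,0.0,-0.0]],[1,[0.0,0.0,19.2],[0.0,0.0,-0.0]]]
end [ 475.5 -319.    75. ] [3.142 0.    2.946]
```

Call:
{"name": "step_arm", "arguments": {
  "increments": [
    [1, [0, -2.8, 7.4], [-3.75, 0, 0]],
    [1, [0, -3.3, 7.3], [-3.75, 0, 0]],
    [1, [0, -3.8, 7.0], [-3.75, 0, 0]],
    [1, [0, -4.2, 6.7], [-3.75, 0, 0]],
    [1, [0, -4.7, 6.5], [-3.75, 0, 0]],
    [1, [0, -5.1, 6.1], [-3.75, 0, 0]],
    [1, [0, -5.4, 5.8], [-3.75, 0, 0]],
    [1, [0, -5.9, 5.4], [-3.75, 0, 0]],
    [1, [0, -6.1, 5.0], [-3.75, 0, 0]],
    [1, [0, -6.5, 4.6], [-3.75, 0, 0]],
    [1, [0, -6.8, 4.2], [-3.75, 0, 0]],
    [1, [0, -7, 3.7], [-3.75, 0, 0]]
  ]
}}

```text
t: 12.18
eef_pos: [552.7, -75.6, 200.4]
tool_rot: [3.14, 0.001, -3.093]
contact_force: [-0.4, 0.5, -2.6]
finger_gap: 9.1
```

Call:
{"name": "step_arm", "arguments": {
  "increments": [
    [1, [6.4, -17, 0.7], [0, 0, 1]],
    [1, [6.2, -17, 0.7], [0, 0, 1]],
    [1, [5.8, -17, 0.7], [0, 0, 1]],
    [1, [5.5, -17, 0.7], [0, 0, 1]],
    [1, [5.2, -17.5, 0.7], [0, 0, 1]],
    [1, [4.9, -17.7, 0.7], [0, 0, 1]],
    [1, [4.6, -17.7, 0.7], [0, 0, 1]],
    [1, [4.3, -17.8, 0.7], [0, 0, 1]],
    [1, [3.9, -17.8, 0.7], [0, 0, 1]],
    [1, [3.7, -18, 0.7], [0, 0, 1]],
    [1, [3.3, -18, 0.7], [0, 0, 1]],
    [1, [3, -18, 0.7], [0, 0, 1]],
    [1, [2.7, -18, 0.7], [0, 0, 1]],
    [1, [2.3, -18, 0.7], [0, 0, 1]],
    [1, [0, 0, 0], [0, 0, 0]],
    [1, [0, 0, 0], [0, 0, 0]]
  ]
}}

```text
t: 13.52
eef_pos: [474.3, -318.3, 190.0]
tool_rot: [-3.141, -0.0, 2.944]
contact_force: [0.1, 0.5, -2.2]
finger_gap: 8.6
```

```bash
python3 - <<'E'
from tip import *
s=st()
f=grab_frame('scene');g=grab_frame('top')
a=cv2.resize(f['frame'][80:230,200:350],(400,400));c=cv2.resize(g['frame'][150:270,140:280],(400,343))
cv2.imwrite('pics/m4.png',np.hstack([a,np.vstack([c,np.zeros((57,400,3),np.uint8)])])[...,::-1])
P=cloud(g);z=P[...,2];a_=np.radians(93);ux=np.array([np.cos(a_),np.sin(a_)]);uy=np.array([-ux[1],ux[0]])
d=P[...,:2]-[544,112];X=d@ux;Y=d@uy;m=(abs(X)<74)&(abs(Y)<89)&(z>12)&(z<85)
n,l,S,C=cv2.connectedComponentsWithStats(m.astype(np.uint8))
for k in range(1,n):
    if S[k,4]>8:print(S[k],np.median(P[l==k],0).round(),np.median(X[l==k]).round(),np.median(Y[l==k]).round())
plan([((475.5,-319,190),168.8,0,2),((475.5,-319,75),168.8,0,7)],1)
E
```

```text
t 13.52 p [ 474.3 -318.3  190. ] rpy [-3.141 -0.     2.944] F [ 0.1  0.5 -2.2] gap 8.6
[195 182   7  65 238] [541. 185.  51.] 73.0 -1.0
[214 184  11  11  89] [617. 130.  29.] 14.0 -74.0
[204 193  10  10  70] [595. 164.  24.] 49.0 -54.0
[230 203  12  11  79] [564.  83.  19.] -30.0 -19.0
[220 217  10  10  79] [523. 116.  26.] 5.0 20.0
[210 236  12  10  90] [471. 138.  29.] 31.0 72.0
9 [[1,[-0.5,-0.9,0.0],[0.0,-0.01,0.01]],[1,[-0.6,-1.0,0.1],[0.0,-0.01,0.01]],[1,[0.0,0.0,16.4],[0.0,0.0,-0.0]],[1,[0.0,0.0,16.4],[0.0,0.0,-0.0]],[1,[0.0,0.0,16.5],[0.0,0.0,-0.0]],[1,[0.0,0.0,16.4],[0.0,0.0,-0.0]],[1,[0.0,0.0,16.4],[0.0,0.0,-0.0]],[1,[0.0,0.0,16.4],[0.0,0.0,-0.0]],[1,[0.0,0.0,16.5],[0.0,0.0,-0.0]]]
end [ 475.5 -319.    75. ] [3.142 0.    2.946]
```

View pics/m4.png

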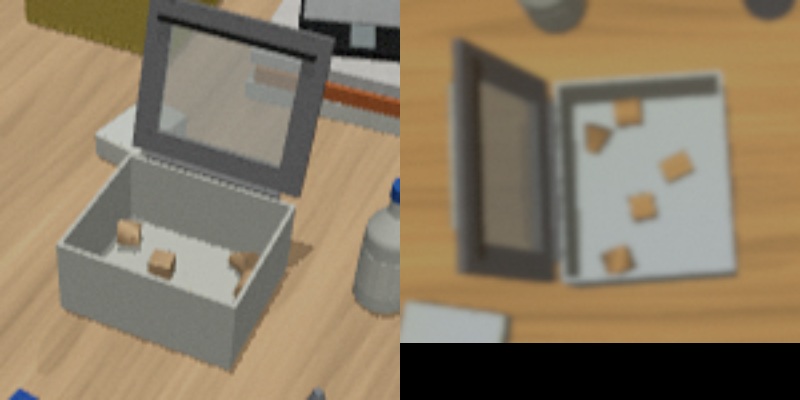

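All five solids are in the tub, both in the picture (right panel) and as five depth blobs. I'll set the tray down.

Call:
{"name": "step_arm", "arguments": {
  "increments": [
    [1, [0, 0, 8], [0, 0, 0]],
    [1, [0, 0, 15], [0, 0, 0]],
    [1, [0, 0, 18], [0, 0, 0]],
    [1, [0, 0, 18], [0, 0, 0]],
    [1, [0, 0, 18], [0, 0, 0]],
    [1, [0, 0, 18], [0, 0, 0]],
    [1, [0, 0, 15], [0, 0, 0]],
    [1, [0, 0, 9], [0, 0, 0]],
    [1, [0, 0, 4], [0, 0, 0]],
    [1, [0, 0, 3], [0, 0, 0]],
    [1, [0, 0, 2], [0, 0, 0]],
    [1, [0, 0, 2], [0, 0, 0]],
    [1, [0, 0, 0], [0, 0, 0]]
  ]
}}

```text
t: 14.7
eef_pos: [475.4, -317.5, 60.5]
tool_rot: [-3.141, 0.001, 2.946]
contact_force: [-1.2, -0.4, -2.4]
finger_gap: 8.7
```

Call:
{"name": "step_arm", "arguments": {
  "increments": [
    [1, [0, 0, 1], [0, 0, 0]],
    [1, [0, 0, 0.5], [0, 0, 0]],
    [1, [0, 0, 0], [0, 0, 0]],
    [-0.6, [0, 0, 0], [0, 0, 0]],
    [-0.6, [0, 0, 0], [0, 0, 0]],
    [-0.6, [0, 0, 0], [0, 0, 0]],
    [-0.6, [0, 0, 0], [0, 0, 0]],
    [-0.6, [0, 0, 0], [0, 0, 0]],
    [-0.6, [0, 0, 0], [0, 0, 0]],
    [-0.6, [0, 0, -10], [0, 0, 0]],
    [-0.6, [0, 0, -25], [0, 0, 0]],
    [-0.6, [0, 0, -40], [0, 0, 0]],
    [1, [0, 0, -40], [0, 0, 0]],
    [1, [0, 0, -40], [0, 0, 0]],
    [1, [0, 0, -40], [0, 0, 0]],
    [1, [0, 0, -40], [0, 0, 0]],
    [1, [0, 0, -40], [0, 0, 0]],
    [1, [0, 0, 0], [0, 0, 0]]
  ]
}}

```text
t: 16.2
eef_pos: [476.7, -318.6, 343.6]
tool_rot: [-3.134, 0.012, 2.947]
contact_force: [0.3, -0.8, 0.6]
finger_gap: 0.1
```

```bash
python3 - <<'E'
from h import *
s=st();print(s['joint_positions'])
g=grab_frame('top');f=grab_frame('scene');print(g['frame'].shape)
for nm,q in(('top',g),('scene',f)):
    P=cloud(q);z=P[...,2];x=P[...,0];y=P[...,1]
    m=(x>380)&(x<600)&(y>-360)&(y<-150)&(z>20)&(z<26);print(nm,'rim',m.sum(),z[m].mean() if m.any() else None)
    m=(x>380)&(x<600)&(y>-360)&(y<-150)&(z>58)&(z<75)
    if m.any():print('handle',cv2.minAreaRect(P[m][:,:2].astype(np.float32)),np.median(z[m]))
cv2.imwrite('pics/m5.png',np.hstack([g['frame'][100:300,130:430],f['frame'][200:400,100:400][:184].repeat(1,0) if 0 else cv2.resize(f['frame'][130:330,60:360],(300,200))])[...,::-1])
e=plan([((560,0,330),175,0,12),((540,310,330),183,0,12)],1)
E
```

```text
t 16.2 p [ 476.7 -318.6  343.6] rpy [-3.134  0.012  2.947] F [ 0.3 -0.8  0.6] gap 0.1
[-7.29184253e-01  2.93039935e-01  2.37092019e-01  1.50044108e+00
  7.96020589e-06 -5.34059331e-01]
(384, 512, 3)
top rim 152 22.854030267915103
handle ((473.20819091796875, -316.6117858886719), (11.033225059509277, 98.75446319580078), 78.90508270263672) 65.15632759408169
scene rim 221 22.19943961839685
handle ((473.3853759765625, -319.4386901855469), (10.475967407226562, 100.00067138671875), 78.4786148071289) 65.15204224729156
24 [[1,[-1.7,27.3,0.5],[-0.02,0.02,-0.52]],[1,[-2.0,27.4,0.5],[-0.01,0.03,-0.51]],[1,[-2.3,27.3,0.5],[-0.02,0.02,-0.52]],[1,[-2.5,27.3,0.5],[-0.01,0.02,-0.51]],[1,[-2.7,27.2,0.5],[-0.02,0.03,-0.52]],[1,[-3.0,27.3,0.5],[-0.01,0.02,-0.51]],[1,[-3.2,27.2,0.6],[-0.02,0.02,-0.52]],[1,[-3.5,27.2,0.5],[-0.01,0.03,-0.51]],[1,[-3.7,27.1,0.5],[-0.02,0.02,-0.52]],[1,[-3.9,27.1,0.6],[-0.01,0.02,-0.52]],[1,[-4.2,27.1,0.5],[-0.02,0.03,-0.51]],[1,[-4.5,27.1,0.6],[-0.02,0.02,-0.52]],[1,[3.9,25.6,0.0],[0.0,-0.0,-0.67]],[1,[3.6,25.6,0.0],[0.0,-0.0,-0.66]],[1,[3.3,25.7,0.0],[0.0,-0.0,-0.67]],[1,[3.1,25.7,0.0],[0.0,-0.0,-0.67]],[1,[2.7,25.7,0.0],[0.0,-0.0,-0.66]],[1,[2.4,25.8,0.0],[0.0,-0.0,-0.67]],[1,[2.1,25.8,0.0],[0.0,-0.0,-0.66]],[1,[1.8,25.8,0.0],[0.0,-0.0,-0.67]],[1,[1.5,25.9,0.0],[0.0,-0.0,-0.67]],[1,[1.3,25.8,0.0],[0.0,-0.0,-0.66]],[1,[0.9,25.9,0.0],[0.0,-0.0,-0.67]],[1,[0.6,25.9,0.0],[0.0,-0.0,-0.67]]]
end [540. 310. 330.] [ 3.142 -0.    -3.089]
```

View pics/m5.png

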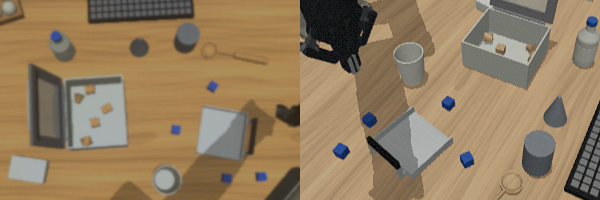

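The tray is flat at its old place, with its handle at (473,-318) and rim height 23, and nothing else has moved. Next I go behind the lid.

Call:
{"name": "step_arm", "arguments": {
  "increments": [
    [1, [-3, 27.2, 0.5], [0, 0, -0.5]],
    [1, [-3, 27.2, 0.5], [0, 0, -0.5]],
    [1, [-3, 27.2, 0.5], [0, 0, -0.5]],
    [1, [-3, 27.2, 0.5], [0, 0, -0.5]],
    [1, [-3, 27.2, 0.5], [0, 0, -0.5]],
    [1, [-3, 27.2, 0.5], [0, 0, -0.5]],
    [1, [-3, 27.2, 0.5], [0, 0, -0.5]],
    [1, [-3, 27.2, 0.5], [0, 0, -0.5]],
    [1, [-3, 27.2, 0.5], [0, 0, -0.5]],
    [1, [-4, 27.2, 0.5], [0, 0, -0.5]],
    [1, [-4, 27.2, 0.5], [0, 0, -0.5]],
    [1, [-4, 27.2, 0.5], [0, 0, -0.5]],
    [1, [3, 26, 0], [0, 0, -0.7]],
    [1, [3, 26, 0], [0, 0, -0.7]],
    [1, [3, 26, 0], [0, 0, -0.7]],
    [1, [3, 26, 0], [0, 0, -0.7]],
    [1, [3, 26, 0], [0, 0, -0.7]],
    [1, [2, 26, 0], [0, 0, -0.7]],
    [1, [2, 26, 0], [0, 0, -0.7]],
    [1, [2, 26, 0], [0, 0, -0.7]]
  ]
}}

```text
t: 17.97
eef_pos: [549.4, 209.7, 325.9]
tool_rot: [-3.141, -0.003, -3.134]
contact_force: [1.1, -0.7, 0.1]
finger_gap: -0.2
```

Call:
{"name": "step_arm", "arguments": {
  "increments": [
    [1, [2, 26, 0], [0, 0, -0.7]],
    [1, [2, 26, 0], [0, 0, -0.7]],
    [1, [1, 26, 0], [0, 0, -0.7]],
    [1, [1, 26, 0], [0, 0, -0.7]],
    [1, [0, 0, 0], [0, 0, 0]],
    [1, [0, 0, 0], [0, 0, 0]]
  ]
}}

```text
t: 18.47
eef_pos: [540.7, 313.4, 325.6]
tool_rot: [-3.14, -0.003, -3.083]
contact_force: [-0.1, -0.6, -0.1]
finger_gap: 0.0
```

Call:
{"name": "step_arm", "arguments": {
  "increments": [
    [1, [0, 0, 18], [0, 0, 0]],
    [1, [0, 0, 18], [0, 0, 0]],
    [1, [0, 0, 18], [0, 0, 0]],
    [1, [0, 0, 18], [0, 0, 0]],
    [1, [0, 0, 18], [0, 0, 0]],
    [1, [0, 0, 0], [0, 0, 0]],
    [1, [0, -12, 0], [0, 0, 0]],
    [1, [0, -12, 0], [0, 0, 0]],
    [1, [0, -12, 0], [0, 0, 0]],
    [1, [0, -12, 0], [0, 0, 0]],
    [1, [0, -8, 0], [0, 0, 0]],
    [1, [0, -8, 0], [0, 0, 0]],
    [1, [0, -8, 0], [0, 0, 0]]
  ]
}}

```text
t: 19.55
eef_pos: [546.7, 240.4, 240.6]
tool_rot: [3.139, 0.005, -3.086]
contact_force: [-4.6, 4.3, 17.9]
finger_gap: 0.0
```

Call:
{"name": "step_arm", "arguments": {
  "increments": [
    [1, [0, 10, 0], [0, 0, 0]],
    [1, [0, 15, 0], [0, 0, 0]],
    [1, [0, 0, 0], [0, 0, 0]],
    [1, [0, 0, -24], [0, 0, 0]],
    [1, [0, 0, 0], [0, 0, 0]],
    [1, [0, 0, 0], [0, 0, 0]]
  ]
}}

```text
t: 20.05
eef_pos: [545.0, 266.3, 262.3]
tool_rot: [3.141, 0.002, -3.085]
contact_force: [0.5, -0.8, -0.9]
finger_gap: -0.0
```

```bash
python3 - <<'E'
from h import *
s=st();print(s['joint_positions'])
g=grab_frame('top');f=grab_frame('scene')
for q in (g,f):
    P=cloud(q);z=P[...,2];x=P[...,0];y=P[...,1]
    m=(x>445)&(x<500)&(y>150)&(y<275)&(z>110)&(z<280);q=P[m];c=q.mean(0);v=np.linalg.svd(q-c,full_matrices=False)[2]
    print('lid',m.sum(),c.round(),v[2].round(3),np.percentile(q,98,axis=0).round())
cv2.imwrite('pics/m6.png',cv2.resize(f['frame'][20:220,180:380],(600,600))[...,::-1])
E
```

```text
t 20.05 p [545.  266.3 262.3] rpy [ 3.141e+00  2.000e-03 -3.085e+00] F [ 0.5 -0.8 -0.9] gap -0.0
[ 3.22309913e-01  3.72307325e-01  1.52016909e-01  1.34832588e+00
 -1.99459475e-04  2.65269145e-01]
lid 544 [473. 204. 203.] [ 0.094 -0.988  0.121] [499. 220. 261.]
lid 980 [473. 200. 189.] [-0.098  0.99  -0.104] [499. 209. 259.]
```

View pics/m6.png

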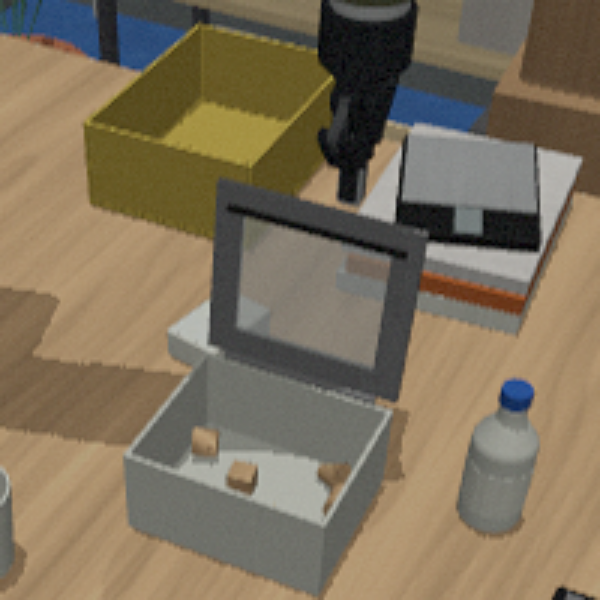

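The lid has moved to about 1.69 rad. The gripper's knuckles had caught the lid's top edge, so I've raised the tool and will push again.

Call:
{"name": "step_arm", "arguments": {
  "increments": [
    [1, [0, -10, 0], [0, 0, 0]],
    [1, [0, -10, 0], [0, 0, 0]],
    [1, [0, -8, 0], [0, 0, 0]],
    [1, [0, -8, 0], [0, 0, 0]],
    [1, [0, -8, 0], [0, 0, 0]],
    [1, [0, -8, 0], [0, 0, 0]]
  ]
}}

```text
t: 20.65
eef_pos: [547.4, 212.5, 261.5]
tool_rot: [-3.142, 0.0, -3.086]
contact_force: [-0.6, -0.2, 0.3]
finger_gap: 0.0
```

Call:
{"name": "step_arm", "arguments": {
  "increments": [
    [1, [0, -8, 0], [0, 0, 0]],
    [1, [0, -8, 0], [0, 0, 0]],
    [1, [0, -8, 0], [0, 0, 0]],
    [1, [0, -8, 0], [0, 0, 0]]
  ]
}}

```text
t: 20.98
eef_pos: [549.2, 180.8, 261.4]
tool_rot: [-3.141, 0.0, -3.086]
contact_force: [-0.0, 0.7, -0.9]
finger_gap: -0.2
```

```bash
cat > lid.py <<'E'
from h import *
s=st()
for n in('top','scene'):
    q=grab_frame(n);P=cloud(q);z=P[...,2];x=P[...,0];y=P[...,1]
    m=(x>445)&(x<490)&(y>20)&(y<275)&(z>96)&(z<280);q=P[m];c=q.mean(0);v=np.linalg.svd(q-c,full_matrices=False)[2]
    print('lid',m.sum(),c.round(),v[2].round(3),np.percentile(q,2,axis=0).round(),np.percentile(q,98,axis=0).round())
E
python3 lid.py
```

```text
t 20.98 p [549.2 180.8 261.4] rpy [-3.141  0.    -3.086] F [-0.   0.7 -0.9] gap -0.2
lid 229 [467. 164. 215.] [-0.005 -0.96  -0.279] [447. 148. 105.] [489. 194. 259.]
lid 648 [468. 163. 184.] [ 0.09  -0.962 -0.257] [446. 143.  99.] [489. 184. 256.]
```

Call:
{"name": "step_arm", "arguments": {
  "increments": [
    [1, [0, -8, 1], [0, 0, 0]],
    [1, [0, -8, 2], [0, 0, 0]],
    [1, [0, -8, 2], [0, 0, 0]],
    [1, [0, -8, 2], [0, 0, 0]],
    [1, [0, -8, 2], [0, 0, 0]],
    [1, [0, -8, 2], [0, 0, 0]],
    [1, [0, 0, 0], [0, 0, 0]],
    [1, [0, 10, -15], [0, 0, 0]],
    [1, [0, 0, -20], [0, 0, 0]],
    [1, [0, 0, 0], [0, 0, 0]],
    [1, [0, 0, 0], [0, 0, 0]],
    [1, [0, 0, 0], [0, 0, 0]],
    [1, [0, 0, 0], [0, 0, 0]],
    [1, [0, 0, 0], [0, 0, 0]],
    [1, [0, 0, 0], [0, 0, 0]],
    [1, [0, 0, 0], [0, 0, 0]]
  ]
}}

```text
t: 22.42
eef_pos: [551.0, 143.7, 284.9]
tool_rot: [-3.141, -0.001, -3.086]
contact_force: [0.3, -0.5, -0.3]
finger_gap: -0.1
```

```bash
python3 lid.py
```

```text
t 22.42 p [551.  143.7 284.9] rpy [-3.141e+00 -1.000e-03 -3.086e+00] F [ 0.3 -0.5 -0.3] gap -0.1
lid 751 [470.  95. 142.] [-0.157 -0.383 -0.91 ] [451.  35. 113.] [489. 155. 166.]
lid 417 [470.  99. 131.] [0.17  0.328 0.929] [452.  28. 100.] [489. 183. 155.]
```

Call:
{"name": "step_arm", "arguments": {
  "increments": [
    [1, [0, -15, 0], [0, 0, 0]],
    [1, [0, -20, 0], [0, 0, 0]],
    [1, [0, -20, 0], [0, 0, 0]],
    [1, [0, -20, 0], [0, 0, 0]],
    [1, [0, -20, 0], [0, 0, 0]],
    [1, [0, -20, 0], [0, 0, 0]],
    [1, [0, -20, 0], [0, 0, 0]],
    [1, [0, -20, 0], [0, 0, 0]],
    [1, [0, -20, 0], [0, 0, 0]],
    [1, [0, -15, 0], [0, 0, 0]],
    [1, [0, 0, 0], [0, 0, 0]],
    [1, [0, 0, 0], [0, 0, 0]],
    [1, [0, 0, 0], [0, 0, 0]],
    [1, [0, 0, 0], [0, 0, 0]]
  ]
}}

```text
t: 23.68
eef_pos: [561.8, -45.1, 285.5]
tool_rot: [3.141, -0.0, -3.085]
contact_force: [-0.1, 0.0, -1.4]
finger_gap: 0.0
```

```bash
cat > seal.py <<'E'
from h import *
import sys
s=st();fs={n:grab_frame(n) for n in('top','scene')}
for n,q in fs.items():
    for k in('seal_front_top','seal_left_top','seal_right_top','lid_centre'):
        print(n,k,[(np.round(d['location']).astype(int).tolist(),round(d['p'],2)) for d in models.tip_of(n,k)[:2]])
    P=cloud(q);z=P[...,2];x=P[...,0];y=P[...,1]
    m=(x>430)&(x<660)&(y>10)&(y<215)&(z>96.5)&(z<115)
    print('z hist',np.histogram(z[m],bins=np.arange(94,116,2)))
    m&=(z>102.5)
    c,l,S,C=cv2.connectedComponentsWithStats(m.astype(np.uint8))
    for k in range(1,c):
        if S[k,4]>25:print(S[k],cv2.minAreaRect(P[l==k][:,:2].astype(np.float32)),np.median(z[l==k]).round(1))
f=fs['scene']['frame'][90:250,190:350];g=fs['top']['frame'][150:270,150:270]
cv2.imwrite(sys.argv[1],np.hstack([cv2.resize(f,(400,400)),cv2.resize(g,(400,400))])[...,::-1])
E
python3 seal.py pics/m7.png
```

```text
t 23.68 p [561.8 -45.1 285.5] rpy [ 3.141 -0.    -3.085] F [-0.1  0.  -1.4] gap 0.0
top seal_front_top []
top seal_left_top [([460, 98, 106], 0.67)]
top seal_right_top [([628, 116, 110], 0.56)]
top lid_centre [([540, 106, 97], 0.6), ([628, 116, 111], 0.58)]
z hist (array([  0, 740, 670, 228, 124, 148,  65,   8,   1,   0]), array([ 94,  96,  98, 100, 102, 104, 106, 108, 110, 112, 114]))
[204 175  38   9 179] ((627.5335083007812, 112.59910583496094), (18.41954231262207, 99.25951385498047), 2.93449068069458) 104.8
[207 239  24   7 114] ((460.5798645019531, 122.97515869140625), (15.798504829406738, 59.962806701660156), 0.5280022621154785) 105.0
scene seal_front_top [([549, 34, 103], 0.51)]
scene seal_left_top [([456, 106, 108], 0.51)]
scene seal_right_top [([630, 110, 106], 0.51)]
scene lid_centre [([540, 107, 99], 0.83)]
z hist (array([  0, 596, 251,  86, 261, 161,   8,   0,   0,   0]), array([ 94,  96,  98, 100, 102, 104, 106, 108, 110, 112, 114]))
[228 150  14  13  67] ((461.4355163574219, 78.52732849121094), (16.448429107666016, 53.08866500854492), 3.153817653656006) 103.5
[287 158  19  26 138] ((627.6444702148438, 109.78596496582031), (15.828499794006348, 100.76532745361328), 3.861215591430664) 103.7
[232 170  45  18 183] ((548.5293579101562, 30.11187171936035), (118.85938262939453, 17.093732833862305), 3.092771053314209) 104.0
```

View pics/m7.png

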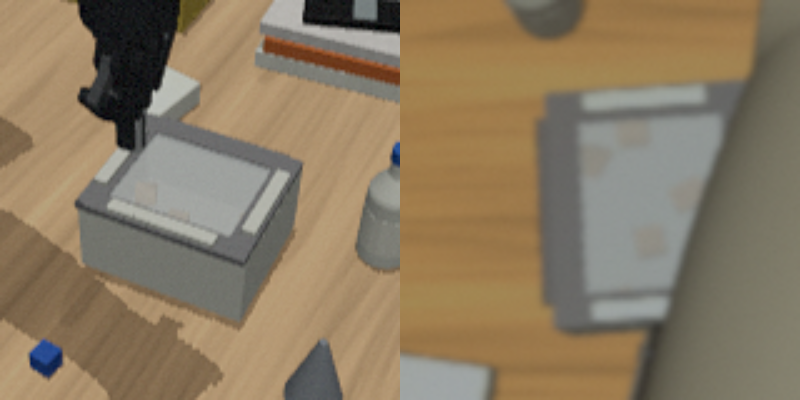

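The lid is shut. The front bar is at left-panel (162,222), the right bar at (267,202), and the left bar at (112,165) or right-panel (630,307). Their world centres are F (548.5,30.5), R (627.5,111) and L (461,103).

Call:
{"name": "step_arm", "arguments": {
  "increments": [
    [1, [2, 15, 20], [0, 0, 0]],
    [1, [2, 15, 25], [0, 0, 0]],
    [1, [2, 15, 25], [0, 0, 0]],
    [1, [2, 16, 25], [0, 0, 0]],
    [1, [1, 15.5, 25], [0, 0, 0]],
    [1, [0, 0, 20], [0, 0, 0]],
    [1, [0, 0, 10], [0, 0, 0]],
    [1, [0, 0, 3], [0, 0, 0]],
    [1, [0, 0, 2], [0, 0, 0]],
    [1, [0, 0, 2], [0, 0, 0]],
    [1, [0, 0, 2], [0, 0, 0]],
    [1, [0, 0, 2], [0, 0, 0]],
    [1, [0, 0, 1], [0, 0, 0]]
  ]
}}

```text
t: 25.27
eef_pos: [549.9, 29.4, 125.0]
tool_rot: [-3.141, 0.003, -3.086]
contact_force: [-1.3, -0.8, 6.5]
finger_gap: -0.2
```

Call:
{"name": "step_arm", "arguments": {
  "increments": [
    [1, [0, 0, 1.5], [0, 0, 0]],
    [1, [0, 0, 1.5], [0, 0, 0]],
    [1, [0, 0, 1], [0, 0, 0]],
    [1, [0, 0, 1], [0, 0, 0]],
    [1, [0, 0, 0], [0, 0, 0]]
  ]
}}

```text
t: 25.68
eef_pos: [549.9, 29.4, 121.3]
tool_rot: [-3.14, 0.004, -3.086]
contact_force: [-3.5, -0.6, 11.8]
finger_gap: 0.4
```

Call:
{"name": "step_arm", "arguments": {
  "increments": [
    [1, [0, 0, 1], [0, 0, 0]],
    [1, [0, 0, 1], [0, 0, 0]],
    [1, [0, 0, 0], [0, 0, 0]],
    [1, [0, 0, 0], [0, 0, 0]]
  ]
}}

```text
t: 26.02
eef_pos: [550.0, 29.4, 121.0]
tool_rot: [-3.14, 0.005, -3.086]
contact_force: [-6.8, -0.2, 22.4]
finger_gap: 0.2
```

The force rose to 22 N at z=121, so the front section is home. Next is the right one.

Call:
{"name": "step_arm", "arguments": {
  "increments": [
    [1, [0, 0, -15], [0, 0, 0]],
    [1, [0, 0, -20], [0, 0, 0]],
    [1, [-14, 13, 0], [0, 0, 0]],
    [1, [-14, 13, 0], [0, 0, 0]],
    [1, [-14, 13, 0], [0, 0, 0]],
    [1, [-14, 13, 0], [0, 0, 0]],
    [1, [-14, 13, 0], [0, 0, 0]],
    [1, [-12, 12, 0], [0, 0, 0]],
    [1, [0, 0, 12], [0, 0, 0]],
    [1, [0, 0, 8], [0, 0, 0]],
    [1, [0, 0, 3], [0, 0, 0]],
    [1, [0, 0, 2], [0, 0, 0]],
    [1, [0, 0, 2], [0, 0, 0]],
    [1, [0, 0, 2], [0, 0, 0]],
    [1, [0, 0, 2], [0, 0, 0]],
    [1, [0, 0, 1.5], [0, 0, 0]],
    [1, [0, 0, 0], [0, 0, 0]]
  ]
}}

```text
t: 27.43
eef_pos: [625.6, 111.3, 121.4]
tool_rot: [3.141, 0.001, -3.086]
contact_force: [-5.5, 0.6, 10.9]
finger_gap: -0.4
```

Call:
{"name": "step_arm", "arguments": {
  "increments": [
    [1, [0, 0, 1], [0, 0, 0]],
    [1, [0, 0, 1], [0, 0, 0]],
    [1, [0, 0, 0], [0, 0, 0]],
    [1, [0, 0, 0], [0, 0, 0]]
  ]
}}

```text
t: 27.77
eef_pos: [625.7, 111.3, 121.2]
tool_rot: [3.141, 0.002, -3.086]
contact_force: [-8.6, 1.2, 19.6]
finger_gap: -0.2
```

Call:
{"name": "step_arm", "arguments": {
  "increments": [
    [1, [0, 0, -15], [0, 0, 0]],
    [1, [0, 0, -20], [0, 0, 0]],
    [1, [20, 0, 0], [0, 0, 0]],
    [1, [22, 0, 0], [0, 0, 0]],
    [1, [22, 0, 0], [0, 0, 0]],
    [1, [22, 0.5, 0], [0, 0, 0]],
    [1, [22, 0.5, 0], [0, 0, 0]],
    [1, [22, 0.5, 0], [0, 0, 0]],
    [1, [20, 0.5, 0], [0, 0, 0]],
    [1, [15, 0, 0], [0, 0, 0]],
    [1, [0, 0, 12], [0, 0, 0]],
    [1, [0, 0, 8], [0, 0, 0]],
    [1, [0, 0, 3], [0, 0, 0]],
    [1, [0, 0, 2], [0, 0, 0]],
    [1, [0, 0, 2], [0, 0, 0]],
    [1, [0, 0, 2], [0, 0, 0]],
    [1, [0, 0, 2], [0, 0, 0]],
    [1, [0, 0, 1.5], [0, 0, 0]],
    [1, [0, 0, 1], [0, 0, 0]],
    [1, [0, 0, 0], [0, 0, 0]]
  ]
}}

```text
t: 29.43
eef_pos: [461.1, 103.8, 121.0]
tool_rot: [-3.141, -0.0, -3.086]
contact_force: [-9.9, -2.1, 24.9]
finger_gap: 0.1
```

Home as well. I'll retract, move clear and check.

Call:
{"name": "step_arm", "arguments": {
  "increments": [
    [1, [0, 0, -15], [0, 0, 0]],
    [1, [0, 0, -30], [0, 0, 0]],
    [1, [0, 0, -40], [0, 0, 0]],
    [1, [0, 0, -40], [0, 0, 0]],
    [1, [0, 0, -40], [0, 0, 0]],
    [1, [0, -30, -20], [0, 0, 0]],
    [1, [0, -35, 0], [0, 0, 0]],
    [1, [0, -35, 0], [0, 0, 0]],
    [1, [0, -35, 0], [0, 0, 0]],
    [1, [0, -35, 0], [0, 0, 0]],
    [1, [0, -35, 0], [0, 0, 0]],
    [1, [0, -30, 0], [0, 0, 0]],
    [1, [0, -15, 0], [0, 0, 0]],
    [1, [0, 0, 0], [0, 0, 0]],
    [1, [0, 0, 0], [0, 0, 0]]
  ]
}}

```text
t: 30.68
eef_pos: [475.5, -146.4, 303.3]
tool_rot: [3.141, -0.0, -3.088]
contact_force: [0.0, 0.6, -0.2]
finger_gap: -0.3
```

```bash
python3 seal.py pics/m8.png; python3 - <<'E'
from h import *
f=grab_frame('scene');P=cloud(f);z=P[...,2];x=P[...,0];y=P[...,1]
for n,(a,b) in dict(F=(548.5,30),R=(627.5,111),L=(461,103)).items():
    m=(abs(x-a)<(40 if n=='F' else 5))&(abs(y-b)<(5 if n=='F' else 35))&(z>90);print(n,m.sum(),np.median(z[m]))
m=(abs(x-544)<60)&(abs(y-112)<50)&(z>85);print('lid',np.median(z[m]))
for k in('cup','big_cone','big_cylinder','butter','spoon','shaker','tray'):
    print(k,[(np.round(d['location']).astype(int).tolist(),round(d['p'],2)) for d in models.tip_of('scene',k)[:1]])
E
```

```text
t 30.68 p [ 475.5 -146.4  303.3] rpy [ 3.141 -0.    -3.088] F [ 0.   0.6 -0.2] gap -0.3
top seal_front_top [([550, 32, 101], 0.68)]
top seal_left_top [([462, 99, 97], 0.65)]
top seal_right_top [([627, 122, 104], 0.69)]
top lid_centre [([544, 107, 98], 0.71)]
z hist (array([   0, 1202, 1124,  365,   47,    1,    0,    0,    0,    0]), array([ 94,  96,  98, 100, 102, 104, 106, 108, 110, 112, 114]))
scene seal_front_top [([550, 35, 96], 0.46)]
scene seal_left_top [([455, 103, 105], 0.68)]
scene seal_right_top [([629, 112, 101], 0.65), ([762, -148, 1], 0.65)]
scene lid_centre [([543, 105, 98], 0.57)]
z hist (array([  0, 892, 415,  27,   0,   0,   0,   0,   0,   0]), array([ 94,  96,  98, 100, 102, 104, 106, 108, 110, 112, 114]))
F 92 97.44356422655653
R 71 97.56946098094765
L 65 97.61782189679477
lid 95.12080576160933
cup [([366, -78, 2], 0.92)]
big_cone [([750, -15, 2], 0.93)]
big_cylinder [([760, -148, -2], 0.62)]
butter [([398, 295, 0], 0.95)]
spoon [([720, -290, 0], 0.56)]
shaker [([738, 212, 2], 0.65)]
tray [([489, -243, 0], 0.84)]
```

View pics/m8.png

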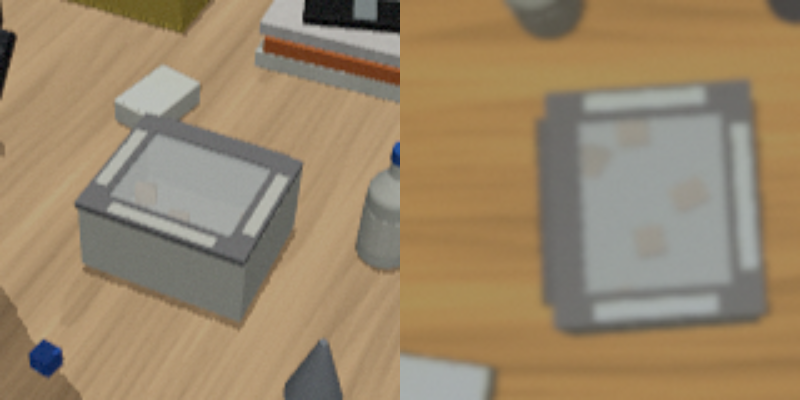

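All three bars are now level at about 6 mm lower than before, the lid is shut, and no bystander has moved. I'll hand in.

```bash
python3 -c "
from bench import r
print(r.hand_in())"
```

```text
the job is handed in; nothing more can be done
None
```

The job is handed in at about 31 s of the 72 s allowed; no verdict was reported. I tipped all five solids into the tub, set the empty tray flat at its old spot, closed the lid, and pressed the front, right and left sections home.

**Sections:** each stopped moving at a tool height of 121 mm, with 20 to 25 N of upward force. In the scene camera their tops dropped from about 103.7 to 97.5 mm, roughly the full 6 mm.

**Lid, tray and bystanders:** the lid lies flat. The tray's rim and handle heights after set-down match those at the start. The networks find every bystander within about 6 mm of where it was, which is close to their own accuracy.

**Solids:** before I closed the lid, the picture and the depth data both showed all five inside the tub. Through the closed lid only four can be seen; the fifth is most likely hidden under the lid's frame on the left, where it lay before.

**Lid push:** on the first try the gripper's knuckles seem to have caught the lid's top edge, at about 18 N. I backed off, raised the tool, and the second push worked.

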